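# Bin the used dropper through the pedal trap

## Task

Throw away the used dropper: pull it out of the little cup and set it in the hopper on top of the clear waste bin, then press the bin's guarded pedal fully down to its stop for a moment, without forcing it, so that the trap drops the dropper into the bin, and let the pedal come back up. Leave the cup standing about where it is and do not disturb the bottle, the slide box and the dish.

Things in the scene. Friction and masses are not known exactly. Their poses are not given: they have to be found in the camera images.
- bin: Waste bin fixed to the bench: hollow clear box 160 (x) by 180 (y) by 180 mm high, grey top with a square hopper over its centre. Origin: centre of the box's underside, z up. The pedal, under a wire guard, juts from its -x face, which looks to the robot's right (world -y) or right and away (yaw 1.5 to 2.3 rad).
- hopper (a point): Centre of the hopper's mouth, 180 mm above the bench. Hopper: 74 by 74 mm inside, 50 mm deep, aligned with the bin; its floor, 130 mm above the bench, is a steel trap flap hinged at its +x side that swings down only with the pedal. A light thing stands or leans on it and drops through when the pedal goes down.
- pedal (a joint): Pedal angle, rad: 0 = up at rest, 0.28 = down on its stop; springs back when let go. Pushed down at the pad it takes about 4 N at first and 8 N just before the stop, where it goes rigid: a push that rises to about 14 N means the stop is reached. Over 30 N is forcing it.
- pedal_pad (a point): Point to press, on top of the pedal, 15 mm from its free end, mid-width; moves with it: 48 mm above the bench at rest, 25 mm fully down. Pedal: black ribbed plate 80 mm wide, 95 long, 8 thick, hinged at the bin's -x face 32 mm above the bench, free end to -x, sloping up 0.14 rad at rest, down as much when pressed.
- guard (a point): Middle of the guard's front cross wire, 174 mm from the bin's centre towards its -x, 106 mm above the bench. From it steel wires 7 mm thick, 20 mm apart, 88 mm wide in all, run back to the bin over the pedal and bar it from straight above. The front below the wires is open: enter with closed fingers tilted 40 to 45 degrees, tips leading down and to the bin's +x.
- dropper: Used dropper, about 18 g, 115 mm long: white stem 10 mm thick with a black rubber bulb 16 mm thick at its top (bulb 76 to 115 mm from the foot, full thickness from 82 to 106). Stands bulb up, loose, in the cup, and may lean a little. Origin: centre of its foot; z along it to the bulb.
- dropper_mid (a point): Middle of the dropper's length, on its axis, 57.5 mm from its foot.
- cup: Loose white ceramic cup, 350 g, 44 mm across, 55 mm high, bore 34 mm, floor 6 mm thick. Origin: centre of its underside, z up. It stands to the left or right of the bin; the bottle is at the other side.
- bottle: Amber bottle with black cap, 54 mm across, 100 mm high, loose; bystander. Origin: centre of its underside, z up.
- slide_box: Box of slides, 80 by 50 by 30 mm high, loose; bystander. Origin: centre of its underside.
- dish: Round glass dish, 90 mm across, 16 mm high, loose; bystander. Origin: centre of its underside.
Things that resemble listed ones, but are neither listed nor needed, are in the scene too. Leave any green or purple look-alike of the cup alone.

How it is judged:
By the outcome, as a careful person would: the job done as asked, in the order asked, and still so for the second after the job is handed in, with the robot touching nothing.
It also fails if it takes over 72 s, if anything falls off the work surface, if the arm or the gripper's body presses on something with over 40 N, if the wrist force passes 120 N, or if a joint passes its speed limit or range.

## Robot

A 6-joint arm with a two-finger parallel gripper is mounted at the origin on the work surface. World frame = base frame: x ahead of the robot, y to its left, z up, the work surface at z = 0. Lengths are in m, angles in rad, forces in N, time in s.
With the tool pointing down it reaches from about 0.275 to 1 m from the base axis. Payload 8.4 kg.
Tool frame: the origin (TCP) lies at the very end of the fingers, on their centre line; the grasp point (between the pads) lies 19 mm behind it (ctrl.tcp_to_grasp is the distance from the TCP to the grasp point, in m); z points along the fingers, y is the line along which they close (so a half turn about z gives the same grasp; the last joint's range is limited). The gripper opens to 85 mm and grips with 20 to 120 N. Pads are 22 mm wide; open, the fingers measure 114 mm over their backs; the gripper's body (76 mm by 85 mm) begins 54 mm behind the grasp point. The pads swing forward as they close: fully open they stand 13 mm farther back than shut.
Start: joints at [-1.309, 0.353, 1.633, -0, 1.155, -0.002], TCP at [0.163, -0.603, 0.231] pointing down, gripper open.
Joint ranges: [-2.63, 2.63], [-0.92, 2.1], [0.06, 2.66], [-1.3, 4.44], [0, 2.69], [-3.02, 3.02]. Speed limits (rad/s): [2.22, 2.22, 2.79, 3.14, 3.14, 3.14].

## Interface

Orientations are given as a unit quaternion [w, x, y, z].
In Python, from station import ctrl gives the robot as it stands.
- The arm moves only by the tool servo_tool, never from a script. Its argument "moves" is a list that holds one entry, the list of rows, each a list of 7 numbers: the shift along the tool's x, y, z normalised to -1 to 1, where 1 is 0.25 m, then the turn, a rotation vector about the tool's x, y, z normalised to -1 to 1, where 1 is 6 degrees, then the opening, from -1 (shut) to 1 (fully open). In form: [[[x, y, z, ax, ay, az, grip], ...]]. A call has 1 to 20 rows; each row shifts and turns the commanded pose from where the row before left it, along the tool's axes as they then stand; what a row does not reach is not made up. A row lasts 1/10 s, in which the tool goes at most 50 mm and 8.59 degrees, less where a joint would pass 70% of its speed; a pose out of reach is approached as far as the arm can. A call with a number of a shift or a turn outside -1 to 1 is refused whole. A call with a gripper value outside its range is refused whole. The fingers move at their own pace and stop on an object; "force" is the grip in N (left out, the last holds). Time passes only in rows, so rows that do not move let the fingers close. It gives the time, the measured TCP pose, the force, the opening and the grip force at its end, in the units of the state.
- ctrl.sense(): the state, without advancing time (a new reading comes with each control period).
- ctrl.grab_frame(name): name is "side" or "top" or "wrist"; returns a dict with "frame" (400x640x3 uint8, red, green, blue), "vertical_fov" (degrees; the focal length in pixels is half the picture's height over the tangent of half this angle, whatever the lens; pixels are square), "cx", "cy" (the principal point, pixels), "extrinsics" (4x4, takes a point from world to camera coordinates); the wrist camera has in their place "T_tool_cam" (4x4, takes a point from camera to tool coordinates, whose origin is the TCP and whose axes are the flange's). Camera axes: x right, y down, z forward; pixel columns grow to the right and rows downward; lengths in m; the calibration is good to about 2 mm. A picture is of the moment at which its call begins: read the wrist's pose just before it. There is no depth.
- ctrl.sign_off(): hands the job in; it is judged then, once.
Trained networks look in the newest picture that a camera, given by its name, has taken for a name from the list of things; names that differ only in an ending like _2 or _b are one class to them, and where a whole thing is asked for, a point or a joint stands for the part that bears it (a point fixed in the world has none). Each returns a list of dicts, best first, with "p" (0 to 1); they miss things now and then, are a little off and sometimes report something else, mostly with a low value. They report only what shows in the picture. A call takes as long as a camera call. They do not tell look-alikes from the thing itself.
- ctrl.masks_of(query, camera): "region" (400x640 bool, what is visible of it) and "uv" ([column, row] in pixels, amid what is visible of it).
- ctrl.spot_point(query, camera): "uv" ([column, row] in pixels: a listed point, or the origin of a listed thing).
The state is a dict: "time_s": time; "joints": joint angles; "qd": joint speeds; "tau": joint torques, N m; "tool_pos": TCP position; "tcp_rot": TCP orientation; "contact_force": force on the tool from outside, world axes, zero at the start; "moment": the same for the moment, N m; "finger_gap": opening from 0.0 (shut) to 1.0 (fully open); "finger_force": force on a finger pad.
Only numpy, scipy, OpenCV 4.12 (cv2) and the standard library are available. Lean on these libraries where they do the work, as an engineer would, in place of code of your own. Each camera call takes 0.05 s, during which the arm holds its last target. There are 200 camera calls.

## Working session

There is one attempt and no reset: what is moved stays moved. The work goes in short steps, Python scripts to look and compute and a tool call to move; the robot and the scene stay as the last step left them, time stands still between calls to the robot, and variables do not carry over. Pictures are saved under pics/ and viewed, at most 10 in all, crops included, and the job is handed in when it is done.

Besides the shell and the picture viewer there is one more tool, called after ">>>" as name(argument=value, ...) on one line, values as JSON. servo_tool: Moves the arm, as the interface text tells. Its arguments: {"type":"object","properties":{"moves":{"type":"array","items":{"type":"array","items":{"type":"array","items":{"type":"number"}}}},"force":{"type":"number"}},"required":["moves"]}

```bash
mkdir -p pics; cat > h.py <<'E'
import numpy as np, cv2
from station import ctrl
from scipy.spatial.transform import Rotation as R
def cam(n):
    s=ctrl.sense(); f=ctrl.grab_frame(n); im=f['frame']
    F=im.shape[0]/2/np.tan(np.radians(f['vertical_fov'])/2)
    if 'extrinsics' in f: E=np.array(f['extrinsics'])
    else:
        T=np.eye(4); q=s['tcp_rot']; T[:3,:3]=R.from_quat([q[1],q[2],q[3],q[0]]).as_matrix(); T[:3,3]=s['tool_pos']
        E=np.linalg.inv(T@np.array(f['T_tool_cam']))
    return dict(im=im,F=F,cx=f['cx'],cy=f['cy'],E=E)
def proj(c,p):
    q=c['E'][:3,:3]@np.array(p)+c['E'][:3,3]; return np.array([c['cx']+c['F']*q[0]/q[2],c['cy']+c['F']*q[1]/q[2]])
def ray(c,uv):
    d=np.array([(uv[0]-c['cx'])/c['F'],(uv[1]-c['cy'])/c['F'],1.]); Rm=c['E'][:3,:3]
    d=Rm.T@d; return -Rm.T@c['E'][:3,3], d/np.linalg.norm(d)
def onz(c,uv,z):
    o,d=ray(c,uv); return o+d*(z-o[2])/d[2]
def tri(obs):
    A=np.zeros((3,3));b=np.zeros(3)
    for c,uv in obs:
        o,d=ray(c,uv);P=np.eye(3)-np.outer(d,d);A+=P;b+=P@o
    x=np.linalg.solve(A,b); return x,[np.round(np.linalg.norm(proj(c,x)-uv),1) for c,uv in obs]
def save(c,n): cv2.imwrite('pics/'+n,cv2.cvtColor(c['im'],cv2.COLOR_RGB2BGR))
E
python3 - <<'E'
from h import *
np.set_printoptions(precision=3,suppress=True)
for n in ['side','top']:
    c=cam(n); save(c,n+'1.png'); print(n,c['F'],ray(c,(320,200)))
    for q in ['bin','hopper','pedal_pad','guard','dropper','dropper_mid','cup','bottle','slide_box','dish']:
        print(q,[(np.round(d['uv']).tolist(),round(float(d['p']),2)) for d in ctrl.spot_point(q,n)[:4]], [(np.round(d['uv']).tolist(),round(float(d['p']),2)) for d in ctrl.masks_of(q,n)[:4]])
E
```

```text
side 374.9635034953424 (array([0.187, 0.723, 0.713]), array([ 0.37 , -0.708, -0.602]))
bin [([313.0, 256.0], 0.98)] [([313.0, 229.0], 0.85)]
hopper [([312.0, 204.0], 0.62)] [([312.0, 230.0], 0.66), ([260.0, 298.0], 0.26)]
pedal_pad [] []
guard [([314.0, 256.0], 0.36)] [([310.0, 229.0], 0.86)]
dropper [([266.0, 321.0], 0.6)] [([261.0, 300.0], 0.58)]
dropper_mid [([261.0, 304.0], 0.51), ([197.0, 298.0], 0.41)] [([260.0, 300.0], 0.52)]
cup [([304.0, 327.0], 0.92), ([264.0, 327.0], 0.67), ([239.0, 359.0], 0.65)] [([304.0, 320.0], 0.97), ([260.0, 320.0], 0.67), ([236.0, 352.0], 0.63)]
bottle [([388.0, 172.0], 0.9)] [([389.0, 160.0], 0.74)]
slide_box [([200.0, 296.0], 0.56)] [([196.0, 292.0], 0.8)]
dish [([331.0, 170.0], 0.8)] [([330.0, 166.0], 0.56)]
top 514.5942611321707 (array([0.406, 0.026, 1.654]), array([ 0.1  , -0.015, -0.995]))
bin [([284.0, 213.0], 0.64)] [([292.0, 205.0], 0.67), ([208.0, 165.0], 0.67)]
hopper [([281.0, 212.0], 0.8)] [([291.0, 210.0], 0.64)]
pedal_pad [([336.0, 197.0], 0.65)] [([324.0, 199.0], 0.83)]
guard [([339.0, 195.0], 0.68)] [([290.0, 210.0], 0.94), ([408.0, 166.0], 0.29)]
dropper [([216.0, 220.0], 0.61)] [([209.0, 216.0], 0.52)]
dropper_mid [([213.0, 214.0], 0.61), ([282.0, 213.0], 0.46)] [([212.0, 214.0], 0.38)]
cup [([225.0, 245.0], 0.6), ([212.0, 216.0], 0.5)] [([223.0, 244.0], 0.69), ([185.0, 220.0], 0.6), ([211.0, 219.0], 0.46)]
bottle [([441.0, 222.0], 0.51), ([212.0, 214.0], 0.45)] [([446.0, 223.0], 0.66)]
slide_box [([208.0, 160.0], 0.95), ([282.0, 213.0], 0.48)] []
dish [([409.0, 168.0], 0.71), ([340.0, 196.0], 0.43)] [([408.0, 167.0], 0.58)]
```

View pics/side1.png

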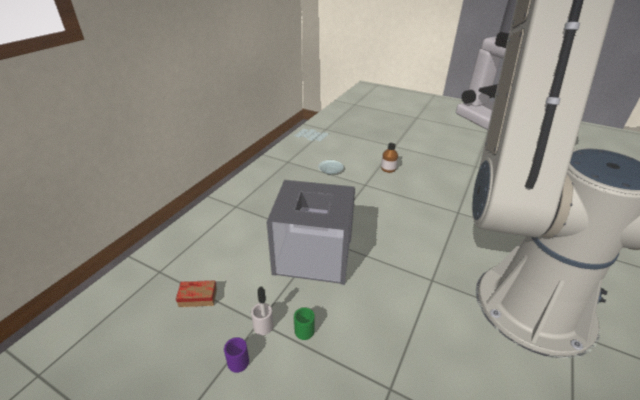

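View pics/top1.png

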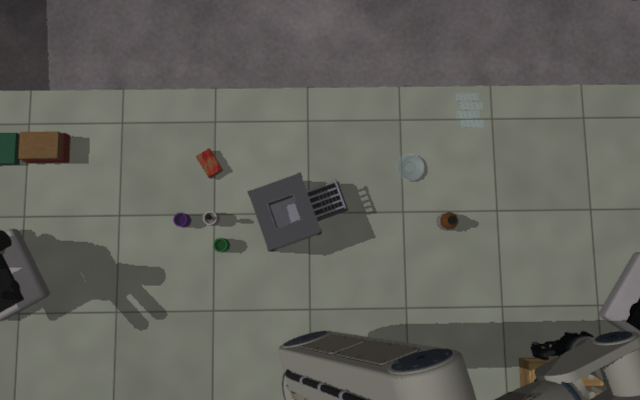

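The side view shows the white cup with the dropper at (261,318) and its black bulb at (262,295), a green cup at (304,322) and a purple one at (236,353). In the top view they are at (211,218), (222,244) and (183,220). The bin is at (284,212) and its pedal guard points right and away, to (340,197). The white cup is the target.

```bash
python3 - <<'E'
from h import *
np.set_printoptions(precision=3,suppress=True)
s=cam('side'); ms=ctrl.masks_of('dropper','side'); mc=ctrl.masks_of('cup','side')
t=cam('top'); mt=ctrl.masks_of('dropper','top'); mct=ctrl.masks_of('cup','top')
# dark bulb pixels
def dark(im,box):
    x0,x1,y0,y1=box; g=im[y0:y1,x0:x1].max(2)
    v,u=np.where(g<60); return u+x0,v+y0
u,v=dark(s['im'],(250,275,280,312)); print('side bulb',u.mean(),v.mean(),u.min(),u.max(),v.min(),v.max())
bs=(u.mean(),v.mean())
u,v=dark(t['im'],(200,222,205,230)); print('top bulb',len(u),u.mean() if len(u) else 0,v.mean() if len(u) else 0)
if len(u): print('bulb',tri([(s,bs),(t,(u.mean(),v.mean()))]))
print('cup z0 side',onz(s,(264,327),0),'top',onz(t,(210.5,218.5),.055))
print('pts: hopper',tri([(s,(312,204)),(t,(281,212))]),onz(t,(281,212),.18))
print('guard',onz(t,(339,195),.106),'pad',onz(t,(336,197),.048))
for n,p,z in [('green',(222,244),.05),('purple',(182,220),.05),('slide',(208,163),.03),('bottle',(447,221),.09),('dish',(409,168),.01)]: print(n,onz(t,p,z))
# bin top corners from image
for p in [(249,190),(302,174),(322,234),(271,250)]: print('corner',onz(t,p,.18))
a=cv2.resize(t['im'][140:270,170:360],None,fx=4,fy=4,interpolation=2); 
b=cv2.resize(s['im'][270:380,170:360],None,fx=4,fy=4,interpolation=2)
cv2.imwrite('pics/t2.png',a[:,:,::-1]); cv2.imwrite('pics/s2.png',b[:,:,::-1])
E
```

```text
side bulb 261.3142857142857 294.98571428571427 259 264 288 302
top bulb 44 209.4318181818182 216.6590909090909
bulb (array([0.517, 0.338, 0.095]), [np.float64(0.9), np.float64(0.6)])
cup z0 side [0.515 0.348 0.   ] top [0.513 0.342 0.055]
pts: hopper (array([0.522, 0.117, 0.179]), [np.float64(0.8), np.float64(0.6)]) [0.521 0.116 0.18 ]
guard [ 0.576 -0.055  0.106] pad [ 0.576 -0.049  0.048]
green [0.434 0.307 0.05 ]
purple [0.509 0.431 0.05 ]
slide [0.692 0.357 0.03 ]
bottle [ 0.494 -0.384  0.09 ]
dish [ 0.672 -0.289  0.01 ]
corner [0.585 0.208 0.18 ]
corner [0.63  0.055 0.18 ]
corner [ 0.456 -0.001  0.18 ]
corner [0.413 0.145 0.18 ]
```

View pics/t2.png

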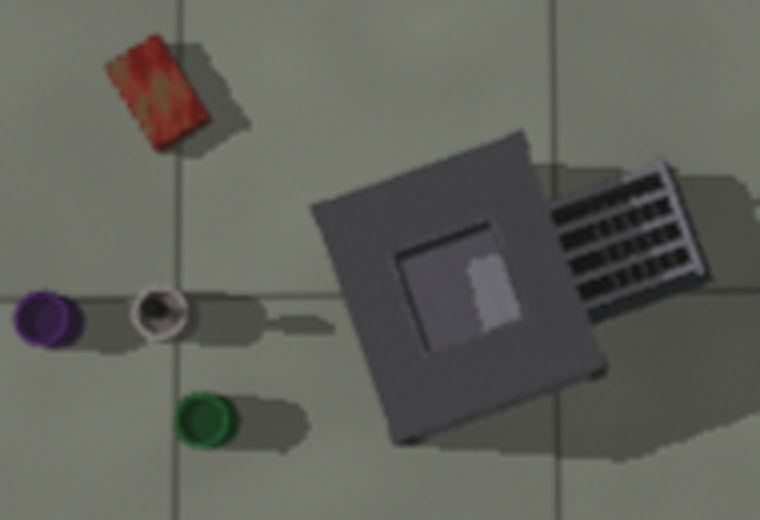

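View pics/s2.png

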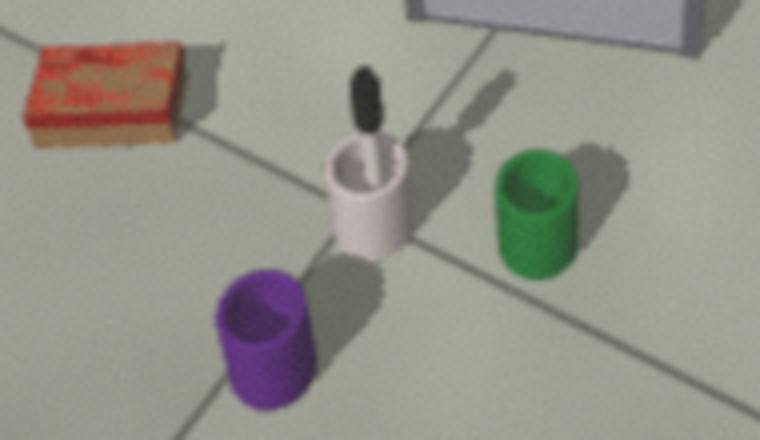

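The crops confirm the choice: only the white cup, at side (260,318) and top (210,218), holds a dropper with a black bulb. It leans slightly towards the bin.

```bash
python3 - <<'E'
from h import *
np.set_printoptions(precision=3,suppress=True)
s=ctrl.sense(); q=s['tcp_rot']; print(s['time_s'],s['tool_pos'],R.from_quat([q[1],q[2],q[3],q[0]]).as_matrix()); print(s['finger_gap'],s['contact_force'])
f=ctrl.grab_frame('wrist'); print(np.array(f['T_tool_cam']),f['vertical_fov'])
E
```

```text
2.4 [ 0.163 -0.603  0.231] [[ 0.965  0.261  0.   ]
 [ 0.261 -0.965 -0.   ]
 [ 0.     0.    -1.   ]]
1.0015028609047714 [-0.707 -0.341 -0.455]
[[-0.001 -0.962 -0.272  0.069]
 [ 1.    -0.    -0.    -0.   ]
 [ 0.    -0.272  0.962 -0.143]
 [ 0.     0.     0.     1.   ]] 63.169686255053065
```

>>> servo_tool(moves=[[[0.117,-0.117,-0.034,0,0,0,1],[0.117,-0.117,-0.034,0,0,0,1],[0.117,-0.117,-0.034,0,0,0,1],[0.117,-0.117,-0.034,0,0,0,1],[0.117,-0.117,-0.034,0,0,0,1],[0.117,-0.117,-0.034,0,0,0,1],[0.117,-0.117,-0.034,0,0,0,1],[0.117,-0.117,-0.034,0,0,0,1],[0.117,-0.117,-0.034,0,0,0,1],[0.117,-0.117,-0.034,0,0,0,1],[0.117,-0.117,-0.034,0,0,0,1],[0.117,-0.117,-0.034,0,0,0,1],[0.117,-0.117,-0.034,0,0,0,1],[0.117,-0.117,-0.034,0,0,0,1]]])

```text
time_s: 3.85
tool_pos: [0.4521, -0.0996, 0.3509]
tcp_rot: [0.0, 0.991, 0.132, 0.0]
contact_force: [0.4, -1.4, -0.0]
finger_gap: 1.003
finger_force: 0.0
```

>>> servo_tool(moves=[[[0.06,-0.16,0,0,0,0,1],[0.06,-0.16,0,0,0,0,1],[0.06,-0.16,0,0,0,0,1],[0.06,-0.16,0,0,0,0,1],[0.06,-0.16,0,0,0,0,1],[0,0,0,0,0,0,1]]])

```text
time_s: 4.45
tool_pos: [0.4719, 0.1156, 0.3503]
tcp_rot: [-0.001, 0.991, 0.134, 0.0]
contact_force: [0.5, -0.4, -0.1]
finger_gap: 0.999
finger_force: 0.0
```

```bash
python3 - <<'E'
from h import *
import pickle
np.set_printoptions(precision=3,suppress=True)
c=cam('wrist'); save(c,'w1.png'); pickle.dump(c,open('w1.pkl','wb')); print(ctrl.sense()['tool_pos'],c['cx'],c['cy'])
for q in ['hopper','pedal_pad','guard','dropper_mid','cup']:
    print(q,[(np.round(d['uv'],1).tolist(),round(float(d['p']),2)) for d in ctrl.spot_point(q,'wrist')[:3]])
E
```

```text
[0.472 0.113 0.35 ] 321.36709299434386 199.83348295913802
hopper [([340.7, 129.8], 0.9)]
pedal_pad [([457.8, 115.6], 0.55)]
guard [([489.2, 116.9], 0.64)]
dropper_mid [([154.2, 80.2], 0.62)]
cup [([106.2, 67.4], 0.88), ([189.2, 147.6], 0.72)]
```

View pics/w1.png

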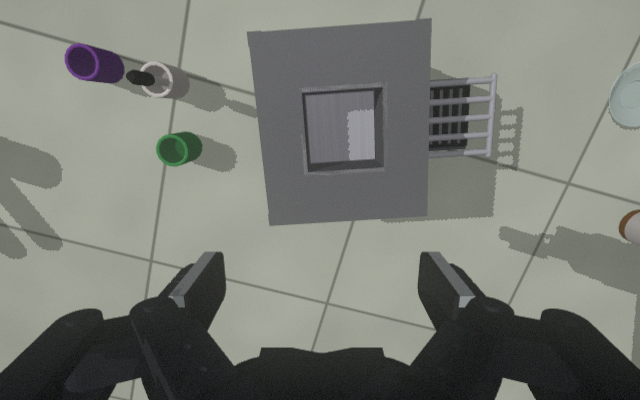

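The wrist view shows the hopper mouth with corners near (302,88), (384,85), (384,171), (305,175), the guard's front wire from (494,75) to (489,158), and the bulb at (140,78) over the white cup rim at (157,80).

>>> servo_tool(moves=[[[0.06,-0.16,0.02,0,0,0,1],[0.06,-0.16,0.02,0,0,0,1],[0.06,-0.16,0.02,0,0,0,1],[0.05,-0.16,0.02,0,0,0,1],[0,-0.16,0.02,0,0,0,0.3],[0,0,0,0,0,0,0.3],[0,0,0,0,0,0,0.3]]])

```text
time_s: 5.45
tool_pos: [0.4752, 0.3191, 0.325]
tcp_rot: [0.0, 0.991, 0.132, -0.0]
contact_force: [0.3, 0.7, -0.2]
finger_gap: 0.65
finger_force: 0.0
```

```bash
python3 - <<'E'
from h import *
import pickle
np.set_printoptions(precision=3,suppress=True)
c=cam('wrist'); save(c,'w2.png'); pickle.dump(c,open('w2.pkl','wb')); print(ctrl.sense()['tool_pos'])
w=pickle.load(open('w1.pkl','rb'))
for q in ['hopper','guard','dropper','dropper_mid','cup']:
    print(q,[(np.round(d['uv'],1).tolist(),round(float(d['p']),2)) for d in ctrl.spot_point(q,'wrist')[:3]])
for d in ctrl.masks_of('dropper','wrist')[:2]:
    v,u=np.where(d['region']); print('mask',d['p'],u.min(),u.max(),v.min(),v.max())
P=[onz(w,p,.18)[:2] for p in [(302,88),(384,85),(384,171),(305,175)]]; print('mouth',np.array(P),np.mean(P,0))
T=[onz(w,p,.18)[:2] for p in [(248,32),(431,18),(427,215),(269,225)]]; print('top',np.array(T),np.mean(T,0))
G=[onz(w,p,.106)[:2] for p in [(494,75),(489,158)]]; print('guard',np.array(G),np.mean(G,0))
E
```

```text
[0.475 0.318 0.325]
hopper [([556.6, 194.0], 0.71), ([310.4, 126.6], 0.43)]
guard []
dropper [([315.1, 127.6], 0.61)]
dropper_mid [([312.1, 127.3], 0.76)]
cup [([242.1, 109.8], 0.68), ([307.7, 126.6], 0.67), ([314.5, 185.8], 0.56)]
mask 0.73 305 318 122 137
mouth [[0.551 0.156]
 [0.573 0.085]
 [0.498 0.06 ]
 [0.474 0.133]] [0.524 0.109]
top [[0.583 0.213]
 [0.636 0.063]
 [0.466 0.004]
 [0.413 0.156]] [0.525 0.109]
guard [[ 0.624 -0.042]
 [ 0.536 -0.073]] [ 0.58  -0.057]
```

View pics/w2.png

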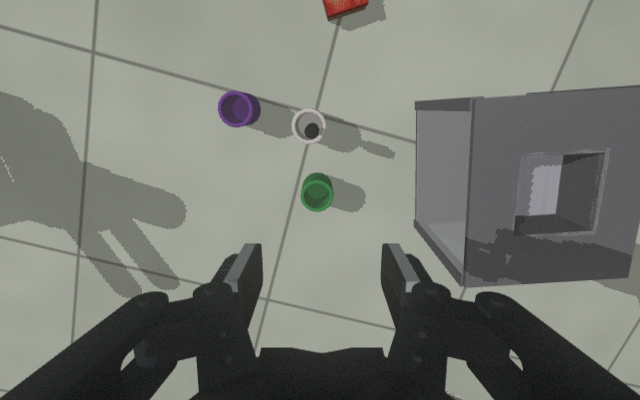

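The second wrist view shows the bulb at (312,130) in the white cup, whose rim centre is (309,126). The green cup is at (317,191) and the purple one at (239,109).

```bash
python3 - <<'E'
from h import *
import pickle
np.set_printoptions(precision=3,suppress=True)
w=pickle.load(open('w1.pkl','rb'));v=pickle.load(open('w2.pkl','rb'))
def dark(c,b):
    x0,x1,y0,y1=b; y,x=np.where(c['im'][y0:y1,x0:x1].max(2)<55); return (x.mean()+x0,y.mean()+y0,len(x),x.min()+x0,x.max()+x0)
a=dark(w,(125,165,66,92));b=dark(v,(300,322,118,142));print(a,b)
x,e=tri([(w,a[:2]),(v,b[:2])]);print('bulb',x,e)
print('rim',tri([(w,(157,80)),(v,(309,126.5))]),onz(v,(309,126.5),.055))
s=ctrl.sense();q=s['tcp_rot'];M=R.from_quat([q[1],q[2],q[3],q[0]]).as_matrix()
print('tool delta/0.25 to tcp at z .08:',M.T@(np.array([x[0],x[1],.08])-s['tool_pos'])/.25)
E
```

```text
(np.float64(140.2373417721519), np.float64(77.84177215189874), 316, np.int64(126), np.int64(154)) (np.float64(312.0153846153846), np.float64(130.0), 65, np.int64(305), np.int64(317))
bulb [0.517 0.341 0.102] [np.float64(0.2), np.float64(0.2)]
rim (array([0.517, 0.346, 0.052]), [np.float64(0.0), np.float64(0.0)]) [0.517 0.346 0.055]
tool delta/0.25 to tcp at z .08: [ 0.181 -0.045  0.983]
```

>>> servo_tool(moves=[[[0.1,-0.025,0.06,0,0,0,0.3],[0.08,-0.02,0.12,0,0,0,0.3],[0,0,0.16,0,0,0,0.3],[0,0,0.16,0,0,0,0.3],[0,0,0.16,0,0,0,0.3],[0,0,0.13,0,0,0,0.3],[0,0,0.1,0,0,0,0.3],[0,0,0.06,0,0,0,0.3],[0,0,0.033,0,0,0,0.3],[0,0,0,0,0,0,0.3]]])

```text
time_s: 6.8
tool_pos: [0.5156, 0.3418, 0.0792]
tcp_rot: [0.0, 0.991, 0.131, -0.0]
contact_force: [-0.6, -0.5, -0.6]
finger_gap: 0.649
finger_force: 0.0
```

```bash
python3 - <<'E'
from h import *
c=cam('wrist'); save(c,'w3.png'); print(proj(c,(.517,.341,.102)))
print(ctrl.sense()['tool_pos'])
E
```

```text
[324.94930239 280.07849282]
[0.51606998 0.34216918 0.08008786]
```

View pics/w3.png

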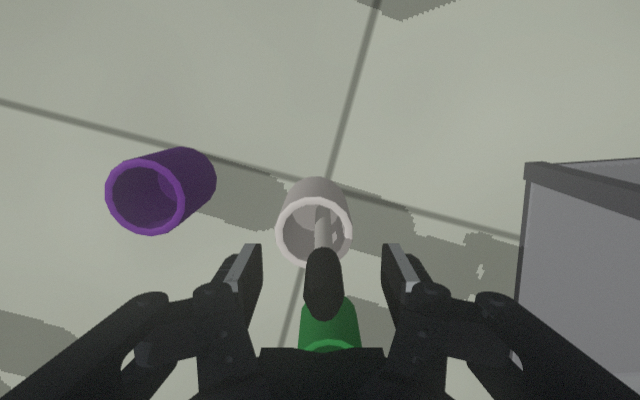

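The bulb, at (323,280), is centred between the pads. I'll close, then lift.

>>> servo_tool(moves=[[[0,0,0,0,0,0,-1],[0,0,0,0,0,0,-1],[0,0,0,0,0,0,-1],[0,0,0,0,0,0,-1],[0,0,0,0,0,0,-1],[0,0,0,0,0,0,-1],[0,0,0,0,0,0,-1],[0,0,-0.03,0,0,0,-1],[0,0,-0.06,0,0,0,-1],[0,0,-0.08,0,0,0,-1],[0,0,-0.1,0,0,0,-1],[0,0,-0.1,0,0,0,-1],[0,0,-0.1,0,0,0,-1],[0,0,-0.1,0,0,0,-1],[0,0,-0.1,0,0,0,-1],[0,0,-0.08,0,0,0,-1],[0,0,-0.04,0,0,0,-1],[0,0,0,0,0,0,-1]]], force=25)

```text
time_s: 8.65
tool_pos: [0.5162, 0.3424, 0.2791]
tcp_rot: [-0.001, 0.991, 0.132, 0.001]
contact_force: [-0.2, -0.2, -0.4]
finger_gap: 0.176
finger_force: 24.5
```

```bash
python3 - <<'E'
from h import *
import pickle
np.set_printoptions(precision=3,suppress=True)
s=cam('side'); a=ctrl.masks_of('dropper','side'); b=ctrl.spot_point('dropper','side'); m=ctrl.masks_of('cup','side')
c=cam('wrist'); save(c,'w4.png')
st=ctrl.sense();print(st['tool_pos'],st['finger_gap'])
print([(d['uv'],d['p']) for d in b],[(d['uv'],d['p']) for d in m])
o=np.hstack([s['im'][120:380,150:420],c['im'][140:400,190:460]]); cv2.imwrite('pics/l.png',cv2.resize(o,None,fx=1.48,fy=1.48)[:,:,::-1])
M=np.array(st['tool_pos']);print('expected foot side',proj(s,(M[0],M[1],M[2]-.08+.006)),'tcp',proj(s,M))
E
```

```text
[0.515 0.342 0.276] 0.1800583625517119
[([254.5, 258.3], 0.71)] [([238.2, 352.9], 0.98), ([260.5, 318.6], 0.75), ([303.4, 321.1], 0.68)]
expected foot side [257.642 259.838] tcp [253.985 230.055]
```

View pics/l.png

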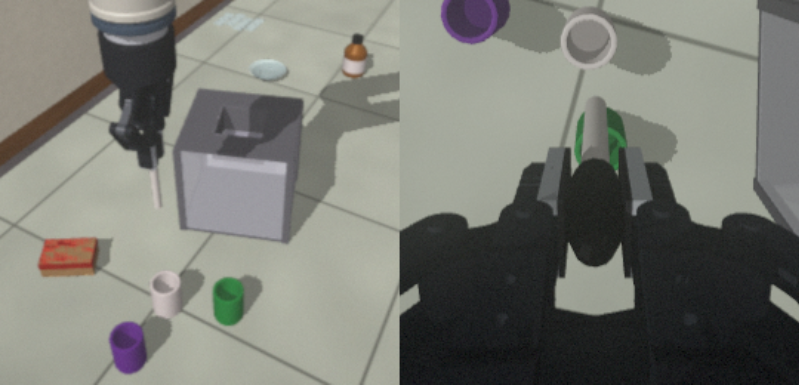

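The dropper is held by the bulb with the stem nearly plumb. In the side crop its foot is at (157,207), and in the wrist crop at (597,100). The cup stands where it was.

```bash
python3 - <<'E'
from h import *
np.set_printoptions(precision=3,suppress=True)
s=cam('side');c=cam('wrist');st=ctrl.sense();p=np.array(st['tool_pos'])
x,e=tri([(s,(256,259)),(c,(323,207))]);print('foot',x,e,'rel',x-p,p)
q=st['tcp_rot'];M=R.from_quat([q[1],q[2],q[3],q[0]]).as_matrix()
cen=np.array([.524,.110]);ax=np.array([-.319,.948])
t=cen-.012*ax  # foot target
d=np.array([t[0]-x[0],t[1]-x[1],0]);print('foot tgt',t,'tool delta/.25',M.T@d/.25, 'z drop m',x[2]-.133)
E
```

```text
foot [0.518 0.342 0.203] [np.float64(0.1), np.float64(0.2)] rel [ 0.003  0.    -0.073] [0.515 0.342 0.276]
foot tgt [0.528 0.099] tool delta/.25 [-0.217  0.949  0.001] z drop m 0.06958626674480914
```

>>> servo_tool(moves=[[[0,0.04,-0.04,0,0,0,-1],[-0.02,0.08,-0.04,0,0,0,-1],[-0.025,0.11,0,0,0,0,-1],[-0.025,0.11,0,0,0,0,-1],[-0.025,0.11,0,0,0,0,-1],[-0.025,0.11,0,0,0,0,-1],[-0.025,0.11,0,0,0,0,-1],[-0.025,0.11,0,0,0,0,-1],[-0.025,0.09,0,0,0,0,-1],[-0.022,0.05,0,0,0,0,-1],[0,0.03,0,0,0,0,-1],[0,0,0,0,0,0,-1],[0,0,0,0,0,0,-1]]])

```text
time_s: 10.3
tool_pos: [0.5254, 0.099, 0.2972]
tcp_rot: [-0.0, 0.991, 0.131, 0.0]
contact_force: [0.5, 1.3, 0.1]
finger_gap: 0.178
finger_force: 24.5
```

```bash
python3 - <<'E'
from h import *
c=cam('wrist');save(c,'w5.png');st=ctrl.sense();p=np.array(st['tool_pos']);print(p,st['finger_gap'])
f=p+[.003,0,-.073];print('foot',f,proj(c,f))
cen=np.array([.524,.110]);ax=np.array([-.319,.948]);ay=np.array([-.948,-.319])
for a,b in [(1,1),(1,-1),(-1,-1),(-1,1)]: 
    g=cen+.037*(a*ax+b*ay); print(proj(c,(*g,.18)))
    
E
```

```text
[0.52524442 0.09924325 0.29708039] 0.17813629568784264
foot [0.52824442 0.09924325 0.22408039] [322.6467457  207.50579899]
[268.71120579 237.48915939]
[258.94541146 151.24308086]
[351.72489267 145.50751843]
[354.85078207 232.5628228 ]
```

View pics/w5.png

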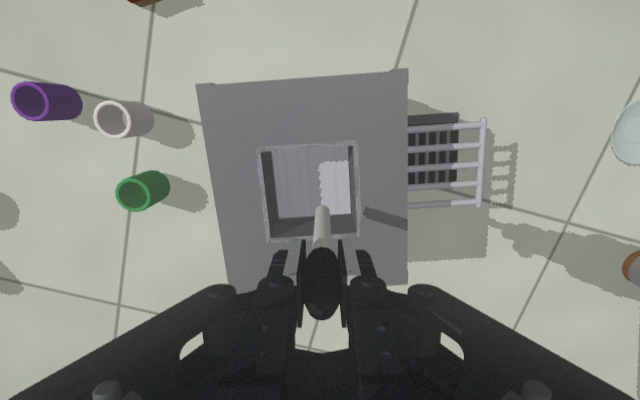

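The foot, at (322,207), lies inside the mouth, which spans columns 262–357 and rows 145–238. I'll lower it now.

>>> servo_tool(moves=[[[0,0,0.04,0,0,0,-1],[0,0,0.06,0,0,0,-1],[0,0,0.06,0,0,0,-1],[0,0,0.06,0,0,0,-1],[0,0,0.05,0,0,0,-1],[0,0,0.04,0,0,0,-1],[0,0,0.03,0,0,0,-1],[0,0,0.02,0,0,0,-1],[0,0,0,0,0,0,-1],[0,0,0,0,0,0,-1]]])

```text
time_s: 11.35
tool_pos: [0.5255, 0.0986, 0.2073]
tcp_rot: [-0.0, 0.991, 0.131, 0.0]
contact_force: [-0.5, 0.5, 0.0]
finger_gap: 0.179
finger_force: 24.5
```

>>> servo_tool(moves=[[[0,0,0.003,0,0,0,-0.5],[0,0,0,0,0,0,-0.4],[0,0,0,0,0,0,-0.2],[0,0,0,0,0,0,0.1],[0,0,0,0,0,0,0.4],[0,0,0,0,0,0,0.6],[0,0,0,0,0,0,0.6],[0,0,0,0,0,0,0.6],[0,0,-0.03,0,0,0,0.6],[0,0,-0.06,0,0,0,0.6],[0,0,-0.1,0,0,0,0.6],[0,0,-0.1,0,0,0,0.6],[0,0,-0.1,0,0,0,0.6],[0,0,-0.06,0,0,0,0.6],[0,0,0,0,0,0,0.6]]])

```text
time_s: 12.85
tool_pos: [0.5264, 0.0988, 0.3216]
tcp_rot: [-0.0, 0.991, 0.132, 0.002]
contact_force: [0.1, -0.1, 0.7]
finger_gap: 0.8
finger_force: 0.0
```

```bash
python3 - <<'E'
from h import *
c=cam('wrist');s=cam('side');print(ctrl.sense()['tool_pos'])
o=np.hstack([s['im'][150:350,220:400],c['im'][50:250,180:500]]); cv2.imwrite('pics/r.png',cv2.resize(o,None,fx=1.6,fy=1.6)[:,:,::-1])
E
```

```text
[0.52508725 0.09856905 0.31871134]
```

View pics/r.png

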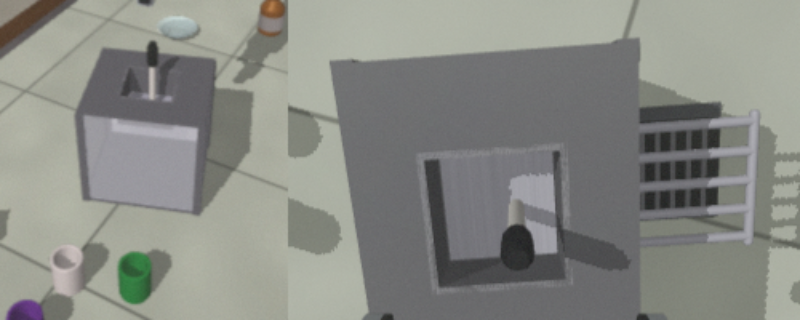

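The dropper stands in the hopper: in the crop its bulb is at (517,247), inside the mouth. Next I back out over the pedal side, shut the fingers and turn the tool so its x axis lies along the bin's +x.

>>> servo_tool(moves=[[[0.01,0.1,0,0,0,0,-1],[0.01,0.14,0,0,0,0,-1],[0.01,0.15,0,0,0,0,-1],[0.01,0.16,0,0,0,0,-1],[0.01,0.16,0,0,0,0,-1],[0.01,0.15,0,0,0,0,-1],[0.01,0.13,0,0,0,0,-1],[0,0,0,0,0,-0.97,-1],[0,0,0,0,0,-0.97,-1],[0,0,0,0,0,-0.97,-1],[0,0,0,0,0,-0.97,-1],[0,0,0,0,0,-0.97,-1],[0,0,0,0,0,-0.97,-1],[0,0,0,0,0,-0.97,-1],[0,0,0,0,0,-0.97,-1],[0,0,0,0,0,-0.97,-1],[0,0,0,0,0,-0.97,-1],[0,0,0,0,0,-0.97,-1],[0,0,0,0,0,-0.97,-1],[0,0,0,0,0,-0.97,-1]]])

```text
time_s: 14.95
tool_pos: [0.606, -0.1356, 0.317]
tcp_rot: [-0.001, 0.701, 0.713, -0.001]
contact_force: [0.2, -0.3, 0.1]
finger_gap: 0.003
finger_force: 0.0
```

>>> servo_tool(moves=[[[0,0,0,0,0,-0.97,-1],[0,0,0,0,0,-0.97,-1],[0,0,0,0,0,-0.97,-1],[0,0,0,0,0.5,0,-1],[0,0,0,0,1,0,-1],[0,0,0,0,1,0,-1],[0,0,0,0,1,0,-1],[0,0,0,0,1,0,-1],[0,0,0,0,1,0,-1],[0,0,0,0,1,0,-1],[0,0,0,0,0.9,0,-1],[0,0,0,0,0,0,-1],[0,0,0,0,0,0,-1]]])

```text
time_s: 16.25
tool_pos: [0.6064, -0.136, 0.3172]
tcp_rot: [-0.306, 0.543, 0.75, 0.221]
contact_force: [0.6, 0.2, -0.0]
finger_gap: -0.001
finger_force: 0.0
```

```bash
cat > g.py <<'E'
from h import *
np.set_printoptions(precision=3,suppress=True)
C=np.array([.5245,.1095,0]);A=np.array([-.319,.948,0]);B=np.array([-.948,-.319,0])
def st():
    s=ctrl.sense();q=s['tcp_rot'];M=R.from_quat([q[1],q[2],q[3],q[0]]).as_matrix();p=np.array(s['tool_pos'])
    print('t',s['time_s'],'j',np.array(s['joints']),'s,b,z',-(p-C)@A,(p-C)@B,p[2]);print('tool z in (A,B,Z)',M[:,2]@A,M[:,2]@B,M[2,2],'x',M[:,0]@A,M[:,0]@B,M[2,0],'gap',s['finger_gap'],s['contact_force'])
    return p,M
def to(s,z,b=0):
    p,M=st(); t=C-s*A+b*B; t[2]=z; print('delta/.25',M.T@(t-p)/.25)
E
python3 - <<'E'
from g import *
c=cam('wrist');save(c,'w6.png')
for q in ['guard','pedal_pad','hopper']: print(q,[(np.round(d['uv'],1),round(float(d['p']),2)) for d in ctrl.spot_point(q,'wrist')[:3]])
for n,s,z in [('guard',.174,.106),('pad',.159,.048),('hop',0,.18)]:
    t=C-s*A;t[2]=z;print(n,proj(c,t))
to(.215,.075)
E
```

```text
guard [(array([324., 246.]), 0.87)]
pedal_pad []
hopper [(array([320.2,  89.8]), 0.93)]
guard [321.237 246.389]
pad [321.244 251.032]
hop [320.063  91.36 ]
t 16.45 j [-0.491  0.591  1.277  0.525  1.847 -0.816] s,b,z 0.25812241697990257 6.731225298319712e-05 0.31971564595384255
tool z in (A,B,Z) 0.6981312476139411 -0.004571198409028133 -0.7161134021172382 x 0.7162740581689611 -0.0030948912445229165 0.6979830631015604 gap -0.0031198645368140632 [ 0.558  0.183 -0.49 ]
delta/.25 [-0.56  -0.002  0.821]
```

>>> servo_tool(moves=[[[-0.03,0,0.05,0,0,0,-1],[-0.07,0,0.1,0,0,0,-1],[-0.07,0,0.1,0,0,0,-1],[-0.07,0,0.1,0,0,0,-1],[-0.07,0,0.1,0,0,0,-1],[-0.07,0,0.1,0,0,0,-1],[-0.07,0,0.1,0,0,0,-1],[-0.06,0,0.1,0,0,0,-1],[-0.05,0,0.07,0,0,0,-1],[0,0,0,0,0,0,-1],[0,0,0,0,0,0,-1]]])

```text
time_s: 17.55
tool_pos: [0.5929, -0.0942, 0.0746]
tcp_rot: [-0.306, 0.542, 0.75, 0.221]
contact_force: [0.4, -1.2, -0.0]
finger_gap: 0.006
finger_force: 0.0
```

```bash
python3 - <<'E'
from g import *
c=cam('wrist')
for q in ['guard','hopper']: print(q,[(np.round(d['uv'],1),round(float(d['p']),2)) for d in ctrl.spot_point(q,'wrist')[:3]])
for n,s,z in [('guard',.174,.106),('hop',0,.18)]:
    t=C-s*A;t[2]=z;print(n,proj(c,t))
# bright cross-wire: column profile across the mid column below/above guard
g=c['im'].max(2);u,v=proj(c,np.append((C-.174*A)[:2],.106)).astype(int);print(g[v-20:v+24:2,u-8], g[v-20:v+24:2,u+8])
to(.160,.068)
E
```

```text
guard [(array([323.8, 147.5]), 0.57)]
hopper []
guard [319.889 149.432]
hop [ 317.924 -212.542]
[ 46  46  50  54  89  84  59 173 183 171 167 145 133 126 110  48  82  83
  71  44  44  43] [177 175 177 175 176 178 178 181 181 171 167 143 133 125  98  48  83  81
  65  47  44  41]
t 17.7 j [-0.452  0.8    1.487  0.53   1.467 -0.996] s,b,z 0.21597501579055398 -0.0005555894091441209 0.0757283038930818
tool z in (A,B,Z) 0.6985734931088442 -0.005771549058543617 -0.7156735263022632 x 0.7158348662945816 -0.003261836540778053 0.6984325120665067 gap 0.0028328647085001262 [ 0.547 -0.821  0.041]
delta/.25 [ 0.138 -0.004  0.178]
```

>>> servo_tool(moves=[[[0.02,0,0.025,0,0,0,-1],[0.03,0,0.04,0,0,0,-1],[0.03,0,0.04,0,0,0,-1],[0.03,0,0.04,0,0,0,-1],[0.028,-0.002,0.033,0,0,0,-1],[0,0,0,0,0,0,-1],[0,0,0,0,0,0,-1]]])

```text
time_s: 18.4
tool_pos: [0.5749, -0.041, 0.0668]
tcp_rot: [-0.306, 0.542, 0.75, 0.221]
contact_force: [0.9, -1.8, 0.3]
finger_gap: -0.002
finger_force: 0.0
```

```bash
python3 - <<'E'
from g import *
to(.160,.036)
E
```

```text
t 18.4 j [-0.394  0.769  1.587  0.568  1.389 -0.995] s,b,z 0.1587641013759346 0.00026389171296987464 0.06680437477565661
tool z in (A,B,Z) 0.7000257032860765 -0.003936586276009868 -0.7142662571158674 x 0.7144198879243758 -0.004214349201526438 0.699874056513573 gap -0.0023909671144063767 [ 0.903 -1.764  0.344]
delta/.25 [-0.09   0.001  0.084]
```

>>> servo_tool(moves=[[[-0.008,0,0.008,0,0,0,-1],[-0.008,0,0.008,0,0,0,-1],[-0.008,0,0.008,0,0,0,-1],[-0.008,0,0.008,0,0,0,-1],[-0.008,0,0.008,0,0,0,-1],[0,0,0,0,0,0,-1]]])

```text
time_s: 19.0
tool_pos: [0.5752, -0.042, 0.0523]
tcp_rot: [-0.306, 0.543, 0.75, 0.222]
contact_force: [-0.8, -1.3, 1.1]
finger_gap: -0.001
finger_force: 1.0
```

>>> servo_tool(moves=[[[-0.008,0,0.008,0,0,0,-1],[-0.008,0,0.008,0,0,0,-1],[-0.008,0,0.008,0,0,0,-1],[0,0,0,0,0,0,-1]]])

```text
time_s: 19.4
tool_pos: [0.5755, -0.0422, 0.0439]
tcp_rot: [-0.306, 0.543, 0.75, 0.222]
contact_force: [0.3, -5.1, 4.5]
finger_gap: 0.002
finger_force: 2.4
```

>>> servo_tool(moves=[[[-0.008,0,0.007,0,0,0,-1],[-0.008,0,0.007,0,0,0,-1],[0,0,0,0,0,0,-1]]])

```text
time_s: 19.7
tool_pos: [0.5755, -0.0424, 0.0389]
tcp_rot: [-0.306, 0.543, 0.75, 0.222]
contact_force: [0.1, -3.4, 6.4]
finger_gap: -0.001
finger_force: 3.0
```

>>> servo_tool(moves=[[[-0.007,0,0.006,0,0,0,-1],[0,0,0,0,0,0,-1]]])

```text
time_s: 19.9
tool_pos: [0.5756, -0.0424, 0.0368]
tcp_rot: [-0.306, 0.543, 0.75, 0.222]
contact_force: [-0.4, -3.0, 6.9]
finger_gap: 0.001
finger_force: 3.3
```

>>> servo_tool(moves=[[[-0.007,0,0.006,0,0,0,-1],[-0.004,0,0.004,0,0,0,-1],[0,0,0,0,0,0,-1]]])

```text
time_s: 20.2
tool_pos: [0.5756, -0.0424, 0.0333]
tcp_rot: [-0.306, 0.543, 0.75, 0.222]
contact_force: [0.1, -1.2, 7.3]
finger_gap: 0.002
finger_force: 3.8
```

>>> servo_tool(moves=[[[-0.004,0,0.004,0,0,0,-1],[0,0,0,0,0,0,-1]]])

```text
time_s: 20.4
tool_pos: [0.5755, -0.0423, 0.032]
tcp_rot: [-0.307, 0.542, 0.75, 0.222]
contact_force: [-0.1, -2.3, 8.0]
finger_gap: -0.0
finger_force: 3.9
```

>>> servo_tool(moves=[[[-0.004,0,0.004,0,0,0,-1],[0,0,0,0,0,0,-1]]])

```text
time_s: 20.6
tool_pos: [0.5755, -0.0422, 0.0306]
tcp_rot: [-0.307, 0.542, 0.75, 0.222]
contact_force: [0.4, -1.3, 7.8]
finger_gap: -0.001
finger_force: 4.1
```

>>> servo_tool(moves=[[[-0.003,0,0.003,0,0,0,-1],[0,0,0,0,0,0,-1]]])

```text
time_s: 20.8
tool_pos: [0.5755, -0.0421, 0.0297]
tcp_rot: [-0.307, 0.542, 0.75, 0.222]
contact_force: [-0.3, -1.3, 9.0]
finger_gap: -0.001
finger_force: 4.2
```

>>> servo_tool(moves=[[[-0.003,0,0.003,0,0,0,-1],[0,0,0,0,0,0,-1]]])

```text
time_s: 21.0
tool_pos: [0.5755, -0.0421, 0.0293]
tcp_rot: [-0.307, 0.542, 0.75, 0.222]
contact_force: [-0.9, -1.9, 12.7]
finger_gap: -0.002
finger_force: 6.2
```

>>> servo_tool(moves=[[[-0.002,0,0.002,0,0,0,-1],[0,0,0,0,0,0,-1]]])

```text
time_s: 21.2
tool_pos: [0.5755, -0.0421, 0.0291]
tcp_rot: [-0.307, 0.542, 0.75, 0.222]
contact_force: [-3.1, -1.8, 16.2]
finger_gap: -0.002
finger_force: 8.1
```

The force has risen to 16 N with z no longer falling, so the pedal is on its stop. I'll hold briefly and look before letting go.

>>> servo_tool(moves=[[[0,0,0,0,0,0,-1],[0,0,0,0,0,0,-1],[0,0,0,0,0,0,-1],[0,0,0,0,0,0,-1],[0,0,0,0,0,0,-1],[0,0,0,0,0,0,-1]]])

```text
time_s: 21.8
tool_pos: [0.5755, -0.0421, 0.0291]
tcp_rot: [-0.307, 0.542, 0.75, 0.222]
contact_force: [-1.3, -2.3, 16.6]
finger_gap: 0.006
finger_force: 8.1
```

```bash
python3 - <<'E'
from g import *
s=cam('side');save(s,'side3.png')
print([(d['uv'],d['p']) for d in ctrl.masks_of('dropper','side')])
h=np.append(C[:2],.226); u,v=proj(s,h);im=s['im'][int(v)-12:int(v)+14,int(u)-12:int(u)+13].max(2);print(u,v,'dark px near bulb spot',(im<45).sum()); print(im[::3,::3])
# dark pixels within clear box front
print('low',[(x,y) for y in range(225,275,2) for x in range(276,344,2) if s['im'][y,x].max()<60][:40])
print(ctrl.sense()['contact_force'])
E
```

```text
[([314.9, 193.3], 0.47)]
313.4612411083727 185.62205506938852 dark px near bulb spot 0
[[171 172 172 167 123  80  73  78  75]
 [169 168 133 144 131  71  78  79  67]
 [169 170  87 100 112  84  77  73  69]
 [106 112 103  94  96  53  67  78  70]
 [ 98  98  96  95  73  53  58  99 100]
 [ 99 102 102  97  77  47  50  71  72]
 [106 103 106 103  76  48  47  68  93]
 [ 72  98 101 100  85  47  57  97 107]
 [ 70  92 103 101 106 171  85 101 102]]
low []
[-0.773 -1.53  16.26 ]
```

```bash
python3 - <<'E'
from g import *
s=cam('side');d=ctrl.masks_of('dropper','side')
for m in d: v,u=np.where(m['region']);print(m['p'],u.min(),u.max(),v.min(),v.max(),len(u))
g=s['im'].max(2)
for v in range(172,232,2): print(v,' '.join('%3d'%x for x in g[v,294:336:2]))
t=cam('top');print([(m['uv'],m['p']) for m in ctrl.masks_of('dropper','top')]); g=t['im'].max(2)
for v in range(196,228,2): print(v,' '.join('%3d'%x for x in g[v,268:304:2]))
E
```

```text
0.69 313 319 180 210 127
0.33 176 216 280 306 989
172 171 168 171 170 169 169 168 170 170 161  79  79  80  76  78  78  74  73  75  76  74
174 170 170 171 169 169 168 168 170 169 150  71  78  77  77  77  72  78  73  73  74  76
176 169 170 168 169 168 165 153 131 144 142  96  71  77  76  78  59  76  72  76  68  69
178 171 172 169 167 168 168 106  78 123 132 132  80  75  70  64  58  76  70  70  63  71
180 137 151 158 165 165 166 134  81  79  92 119  83  71  74  72  64  77  74  71  63  75
182  99 104 102 102 105 110 115  93  88  99  75  54  47  76  77  67  79  75  70  62  59
184 101 100  98 103  98 101  98 101 101  96  56  47  51  84 101  97  93  92  92  87  77
186 100 100  97 101 101  98 101  96  99  97  53  46  43  83  89  82  89  99 102  99 101
188  99  99  98 100 101  97  99  95  99  97  51  48  46  63  69  70  79  99  97  98  99
190 100 103 102 104 102  99 100 103 101  97  55  48  45  61  74  73  91 101 102 103 100
192 101  99 107  96  98 104 103 106 105 102  52  47  43  60  78  95 102  98 103 101  96
194 101  97 108  82  82 102 102 104 102 100  59  46  46  67  98 104 108 110 109 10
[... 2108 characters left out ...]
  31  52  52  52
210  74  61  56  56  53  51  52  52  51  51  53  51  39  28  53  52  51  52
212  72  74  54  56  55  51  52  51  51  51  50  50  50  50  53  61  71  72
214  73  74  46  56  55  51  52  51  51  51  50  52  51  51  51  54  74  72
216  73  76  59  57  57  54  52  52  51  52  52  51  53  51  51  51  74  71
218  72  71  76  49  55  55  52  52  52  50  52  53  51  52  51  49  61  73
220  72  72  83  48  56  55  53  52  51  52  51  51  51  53  63  73  76  74
222  72  71  76  66  57  55  53  52  51  52  54  61  71  75  74  72  71  71
224  73  73  73  74  48  55  56  53  60  74  75  77  72  72  72  72  70  72
226  73  72  72  74  51  63  68  79  76  75  72  72  72  72  72  73  72  73
```

```bash
python3 - <<'E'
from g import *
s=cam('side');t=cam('top')
x,e=tri([(s,(316,188)),(t,(294,207.5))]);print('bulb mid',x,e,'bin frame',(x-C)@A,(x-C)@B)
for uv in [(316,195.5),(316,210)]:
    # point on stem: intersect side ray with vertical line nearest through bulb xy
    o,d=ray(s,uv); k=((x-o)[:2]@d[:2])/(d[:2]@d[:2]); print(uv,o+k*d)
w=cam('wrist'); print([(m['uv'],m['p']) for m in ctrl.masks_of('pedal_pad','wrist')])
st()
E
```

```text
bulb mid [0.533 0.078 0.197] [np.float64(0.6), np.float64(0.5)] bin frame -0.03221457359067559 0.0018534629399259328
(316, 195.5) [0.534 0.079 0.175]
(316, 210) [0.534 0.079 0.13 ]
[([339.8, 196.9], 0.91)]
t 22.3 j [-0.396  0.825  1.583  0.575  1.347 -1.026] s,b,z 0.15999707969633223 -1.9574588045694325e-05 0.029102770451956035
tool z in (A,B,Z) 0.7018491682356149 -0.004791480580378147 -0.7124701722660125 x 0.7126261882624917 -0.0037792865250333555 0.7017019833645017 gap -0.002782986373666307 [-0.914 -2.836 16.161]
```

```bash
python3 - <<'E'
from g import *
w=cam('wrist');save(w,'w7.png')
m=ctrl.masks_of('pedal_pad','wrist')
r=m[0]['region'];v,u=np.where(r);print(m[0]['p'],u.min(),u.max(),v.min(),v.max(),len(u))
for th in [.14,.07,0,-.07,-.14]:
    o=[]
    for b in [-.04,.04]:
        P=C-(.08+.095*np.cos(th))*A+b*B; P[2]=.032+.095*np.sin(th)+.004; o.append(proj(w,P))
    print(th,np.array(o).ravel())
for b in [-.04,0,.04]:
    P=C-.08*A+b*B;P[2]=.036;print('hinge',b,proj(w,P)); P=C-.174*A+b*B;P[2]=.106;print('wire',proj(w,P))
g=w['im'].max(2)
for c in [215,230,245,400,415,430]: print(c,' '.join('%d'%x for x in g[150:330:5,c]))
E
```

```text
0.76 241 405 123 293 13941
0.14 [419.019 274.951 221.309 276.183]
0.07 [415.13  280.959 225.291 282.156]
0 [411.373 285.464 229.125 286.624]
-0.07 [407.767 288.598 232.791 289.718]
-0.14 [404.327 290.489 236.276 291.569]
hinge -0.04 [388.467 121.201]
wire [478.339 211.889]
hinge 0 [319.518 121.497]
wire [319.866 212.751]
hinge 0.04 [250.449 121.794]
wire [160.757 213.617]
215 135 101 142 159 156 156 159 157 157 155 156 195 191 180 154 144 145 154 154 152 150 153 152 152 154 153 153 152 152 46 49 48 42 50 44 44
230 134 96 140 157 157 156 158 155 158 155 155 196 191 179 154 141 146 151 151 152 153 152 152 152 148 145 94 77 46 50 49 48 44 47 45 46
245 182 185 186 188 189 187 192 191 191 195 198 200 190 178 152 142 61 55 51 55 54 52 50 55 47 44 53 67 67 54 65 51 47 44 51 48
400 211 215 208 199 191 188 185 183 182 178 176 213 185 170 148 135 63 57 52 56 55 52 53 54 48 54 48 45 68 54 66 58 50 48 49 53
415 133 88 157 158 156 112 153 154 174 183 191 211 186 169 148 134 150 149 149 148 147 149 147 146 145 118 86 73 57 50 48 46 51 54 50 46
430 132 93 156 156 156 147 112 152 153 153 192 210 186 167 148 133 150 149 149 149 149 149 155 195 195 195 195 194 195 126 74 54 57 51 50 43
```

>>> servo_tool(moves=[[[-0.002,0,0.002,0,0,0,-1],[0,0,0,0,0,0,-1],[0,0,0,0,0,0,-1]]])

```text
time_s: 22.7
tool_pos: [0.5755, -0.0421, 0.0289]
tcp_rot: [-0.307, 0.542, 0.75, 0.223]
contact_force: [-2.1, -3.1, 20.2]
finger_gap: -0.001
finger_force: 10.0
```

```bash
cat > d.py <<'E'
from g import *
def bulb():
    s=cam('side');ms=ctrl.masks_of('dropper','side');t=cam('top')
    for m in ms[:2]: v,u=np.where(m['region']);print('side mask',round(m['p'],2),u.min(),u.max(),v.min(),v.max())
    g=s['im'].max(2)[165:215,300:330];v,u=np.where(g<52);a=(u.mean()+300,v.mean()+165,len(u)) if len(u) else None
    g=t['im'].max(2)[196:226,270:302];v,u=np.where(g<34);b=(u.mean()+270,v.mean()+196,len(u)) if len(u) else None
    print(a,b)
    if a and b: x,e=tri([(s,a[:2]),(t,b[:2])]);print('bulb',x,e,'A,B',(x-C)@A,(x-C)@B)
E
python3 -c "
from d import *
bulb()
t=cam('top')['im'].max(2)
for v in range(200,216,1): print(v,' '.join('%3d'%x for x in t[v,280:302]))
"
```

```text
side mask 0.49 312 320 180 211
side mask 0.2 266 353 179 284
(np.float64(318.7313432835821), np.float64(183.47761194029852), 67) (np.float64(293.7142857142857), np.float64(207.61904761904762), 21)
bulb [0.529 0.078 0.211] [np.float64(0.5), np.float64(0.4)] A,B -0.03169516626625818 0.005811885459923112
200  38  41  43  46  49  52  52  51  51  52  52  52  51  55  72  84  73  72  72  71  72  71
201  47  48  53  51  51  51  51  52  51  52  52  51  51  54  68  79  73  72  72  71  71  72
202  52  52  53  51  52  52  52  52  51  52  52  52  51  51  58  69  75  71  71  72  72  71
203  52  51  51  51  52  51  52  52  53  51  51  51  52  51  55  67  73  72  72  72  72  71
204  53  53  52  52  52  52  52  52  51  51  51  51  50  46  48  58  72  72  71  72  71  72
205  53  52  51  51  51  52  52  50  51  51  52  49  42  33  35  46  62  72  71  72  71  72
206  51  52  51  51  52  52  51  51  52  53  51  43  30  29  27  32  49  64  67  65  65  65
207  51  52  52  52  51  50  51  51  51  53  50  40  30  29  28  28  28  41  51  50  51  50
208  53  52  52  52  52  52  51  52  51  52  48  37  29  29  28  27  29  43  50  52  51  51
209  52  52  52  51  51  52  52  50  52  52  51  41  30  27  27  26  38  53  51  52  51  51
210  50  51  51  51  51  51  51  51  52  51  52  49  38  30  30  36  53  62  52  51  52  51
211  52  51  51  51  52  52  51  51  51  52  51  51  49  45  44  50  64  60  54  59  59  59
212  52  51  52  52  50  51  52  51  50  52  51  51  51  51  52  52  53  52  60  71  71  72
213  53  51  52  51  52  52  52  52  51  51  52  52  51  51  51  52  52  51  57  69  73  72
214  51  51  51  52  51  50  52  51  53  52  51  52  52  51  52  51  51  52  53  64  74  71
215  53  51  51  52  51  52  51  51  52  51  51  52  50  52  52  51  51  50  51  59  74  73
```

The dropper has hooked its bulb on the hopper's -x rim: the bulb axis is at -32 mm and its shoulder at rim height. I'll release the pedal, back out, and re-seat the dropper nearer the centre.

>>> servo_tool(moves=[[[0.012,0,-0.012,0,0,0,-1],[0.024,0,-0.024,0,0,0,-1],[0.024,0,-0.024,0,0,0,-1],[0.024,0,-0.024,0,0,0,-1],[0.026,0,-0.026,0,0,0,-1],[-0.03,0,-0.04,0,0,0,-1],[-0.035,0,-0.045,0,0,0,-1],[-0.035,0,-0.045,0,0,0,-1],[-0.035,0,-0.045,0,0,0,-1],[0.03,0,-0.05,0,0,0,-1],[0.07,0,-0.1,0,0,0,-1],[0.07,0,-0.1,0,0,0,-1],[0.07,0,-0.1,0,0,0,-1],[0.07,0,-0.1,0,0,0,-1],[0.07,0,-0.1,0,0,0,-1],[0.07,0,-0.1,0,0,0,-1],[0.07,0,-0.1,0,0,0,-1],[0.06,0,-0.08,0,0,0,-1],[0,0,0,0,0,0,-1]]])

```text
time_s: 24.8
tool_pos: [0.6064, -0.1347, 0.3272]
tcp_rot: [-0.303, 0.542, 0.751, 0.222]
contact_force: [-0.3, 0.1, -0.4]
finger_gap: 0.003
finger_force: 0.0
```

```bash
python3 -c "
from d import *
bulb()
w=cam('wrist');save(w,'w8.png')
print([(m['uv'],round(m['p'],2)) for m in ctrl.masks_of('dropper','wrist')])
for q in ['dropper','dropper_mid','hopper','pedal_pad']: print(q,[(m['uv'],round(m['p'],2)) for m in ctrl.spot_point(q,'wrist')])
print('hop',proj(w,np.append(C[:2],.18)))
for z in (.1,.13,.18,.2): print(z,proj(w,np.append((C-.032*A)[:2],z)))
v,u=np.where(w['im'].max(2)[40:260,270:400]<48); print(len(u),u.mean()+270,v.mean()+40,u.min()+270,u.max()+270,v.min()+40,v.max()+40)
st()
"
```

```text
side mask 0.45 307 318 204 212
(np.float64(312.6666666666667), np.float64(208.33333333333334), 15) (np.float64(273.3333333333333), np.float64(215.30555555555554), 36)
bulb [0.511 0.137 0.185] [np.float64(0.0), np.float64(0.0)] A,B 0.030711115186348392 0.0038428516507830494
[([319.4, 81.0], 0.6)]
dropper []
dropper_mid [([317.6, 101.9], 0.75)]
hopper [([314.3, 94.6], 0.78), ([440.7, 96.8], 0.75)]
pedal_pad []
hop [320.515  96.157]
0.1 [320.793 155.66 ]
0.13 [320.751 142.153]
0.18 [320.668 115.575]
0.2 [320.63  103.184]
1387 320.47007930785867 186.96683489545782 294 351 54 259
t 25.25 j [-0.49   0.588  1.279  0.527  1.851 -0.813] s,b,z 0.2563129987988503 0.0010008891492789245 0.3219464737090465
tool z in (A,B,Z) 0.7005487144884925 -0.003651780838568032 -0.7137550494458126 x 0.7139032212922788 -0.005131145342603506 0.7003947136757468 gap -0.004532185037466397 [-0.477  1.032  0.136]
```

```bash
python3 -c "
from d import *
w=cam('wrist');g=w['im'].max(2)
for v in range(50,146,3): print(v,' '.join('%3d'%x for x in g[v,278:364:4]))
for th in [.14,0,-.14]:
    o=[]
    for b in [-.04,.04]:
        P=C-(.08+.095*np.cos(th))*A+b*B; P[2]=.032+.095*np.sin(th)+.004; o.append(proj(w,P))
    print(th,np.array(o).ravel())
for b in (-.03,-.01,.01,.03):
    P=C-.1*A+b*B;P[2]=.04; Q=C-.19*A+b*B;Q[2]=.03
    c0,c1=proj(w,P),proj(w,Q); u=int(c1[0]); print(u,int(c0[1]),' '.join('%d:%d'%(r,g[r,u]) for r in range(200,300,4)))
for n,a,b,z in [('rim+',.037,0,.18),('rim-',-.037,0,.18),('flo+',.037,0,.13),('flo-',-.037,0,.13)]:
    P=C+a*A+b*B;P[2]=z;print(n,proj(w,P))
"
```

```text
50 162 163 163 163 163 163 163 165 163 167 167 167 167 167 163 164 162 162 163  76  74  79
53 162 162 163 165 164 163 155 158 157 130  92 128 148 147 147 147 146 137 139 132 133  94
56  99  96  99 103 100  99 102  99  99  41  42  52 102 102 103 104 104 105 105 106 104 109
59  98 100 103 102 104  99 100  99 102  39  40  43 102 104 105 102 105 105 104 105 104 105
62 101  98 100 101 104 102 101 100 101  38  40  42 102 102 102 105 102 103 103 106 108 108
65 100 103  99 102 100 101 100  99 100  38  41  37 103 105 105 102 105 106 105 105 107 110
68 100 101  99  99 102  98 103 101 101  43  44  43 101 105 104 104 107 106 107 108 108 109
71 102  98 100 100  98 100 101 100 102  44  42  43 106 105 107 102 106 105 104 109 106 111
74 101 100  98 103 102 102 101 103 109  38  42  39 103 109 110 104 104 107 124 108 107 108
77 100 100 100 117  64  63  63  63  62  41  41  39  64  62  66  67  62  62 129 105 107 107
80 100 104 100 106  62  64  63  61  63  40  38  44  65  62  62  59  62  59 107 108 106 108
83 101  97  99 104  64  67  62  65  66  38  31  41  63  62  63  65  63  65 121 109 108 107
86 101 1
[... 2088 characters left out ...]
53 280:48 284:41 288:46 292:52 296:49
328 217 200:100 204:98 208:41 212:37 216:43 220:34 224:44 228:49 232:53 236:40 240:132 244:142 248:140 252:141 256:141 260:140 264:141 268:138 272:142 276:113 280:92 284:48 288:40 292:31 296:30
314 217 200:98 204:97 208:47 212:40 216:36 220:36 224:35 228:55 232:42 236:46 240:129 244:142 248:140 252:139 256:141 260:140 264:142 268:139 272:141 276:114 280:67 284:40 288:43 292:39 296:33
299 217 200:99 204:98 208:55 212:36 216:32 220:34 224:42 228:57 232:38 236:49 240:47 244:39 248:134 252:48 256:50 260:46 264:49 268:51 272:50 276:50 280:44 284:42 288:38 292:50 296:44
rim+ [320.275  75.458]
rim- [320.597 118.732]
flo+ [320.403 103.963]
flo- [320.702 145.179]
```

```bash
python3 -c "
from d import *
from scipy.optimize import brentq
w=cam('wrist');s=cam('side');t=cam('top');k=.13
def P(a,z,b=.004): q=C+a*A+b*B; q=q.copy(); q[2]=z; return q
for a0 in [-.03,-.02,-.01,0,.01]:
    def f(ph): # lean ph above horizontal; distance of rim pt from axis = 8mm
        zf=k+.005*np.cos(ph); return -np.sin(ph)*(.037-a0)+np.cos(ph)*(.18-zf)+.008
    ph=brentq(f,.3,1.55); zf=k+.005*np.cos(ph); c,sn=np.cos(ph),np.sin(ph)
    L=(.037-a0)*c+(.18-zf)*sn
    pts=[(a0+l*c,zf+l*sn) for l in (.077,.0955,.115)]
    print(a0,'lean',round(np.degrees(ph)),'contact L',round(L,4),'wrist rows',[round(proj(w,P(*p))[1]) for p in pts],'side',proj(s,P(*pts[1])),'top',proj(t,P(*pts[1])),proj(t,P(*pts[2])),proj(t,P(*pts[0])))
g=t['im'].max(2)
for v in range(208,222): print(v,' '.join('%3d'%x for x in g[v,262:290]))
"
```

```text
-0.03 lean 40 contact L 0.081 wrist rows [78, 62, 46] side [311.747 207.857] top [268.973 216.513] [263.568 217.957] [274.012 215.168]
-0.02 lean 45 contact L 0.0731 wrist rows [72, 56, 39] side [311.408 206.822] top [267.421 216.844] [262.343 218.124] [272.146 215.653]
-0.01 lean 52 contact L 0.0659 wrist rows [66, 50, 32] side [311.24  204.984] top [266.549 216.916] [261.947 217.974] [270.823 215.933]
0 lean 60 contact L 0.0597 wrist rows [62, 46, 28] side [311.304 202.315] top [266.605 216.658] [262.686 217.419] [270.237 215.952]
0.01 lean 69 contact L 0.0547 wrist rows [60, 43, 25] side [311.642 199.025] top [267.797 216.03 ] [264.821 216.408] [270.551 215.68 ]
208  71  72  72  72  73  73  79  81  55  75  83  83  84  82  82  83  84  82  82  83  82  80  82  81  80  81  94 115
209  72  71  73  72  72  73  76  78  57  68  82  83  83  82  83  83  83  81  82  82  81  82  82  82  81  81  90 107
210  72  72  72  73  73  72  74  77  61  57  80  83  82  83  81  82  84  83  84  83  82  79  81  83  84  84  87  91
211  72  72  72  72  71  71  72  74  69  53  74  83  83  81  77  80  84  83  8
[... 497 characters left out ...]
  82
216  72  72  73  68  53  30  28  29  27  27  26  26  27  25  26  27  48  72  80  83  83  83  83  82  82  82  82  81
217  72  73  72  68  53  28  29  27  28  24  25  25  30  35  41  55  68  81  83  82  82  82  84  83  81  82  81  83
218  72  72  72  69  58  40  31  28  26  33  34  33  44  61  69  83  81  82  83  83  83  83  83  83  82  81  81  82
219  72  73  72  71  69  60  50  49  46  54  61  57  55  78  81  81  82  81  83  82  83  82  82  83  82  81  82  83
220  72  71  72  73  72  72  72  73  72  75  82  77  52  69  83  82  81  81  82  82  82  82  82  84  82  81  82  83
221  73  71  72  73  72  72  71  72  72  72  78  82  58  60  81  82  82  81  81  82  83  82  83  83  83  81  81  82
```

The dropper now leans across the hopper with its foot at the -x side. The bulb's full thickness, about 88 mm from the foot, rests on the +x rim, so the shoulder is already inside and can't hook. I'll press again, quicker this time.

```bash
python3 -c "
from g import *
to(.215,.075)"
```

```text
t 25.45 j [-0.49   0.587  1.279  0.527  1.851 -0.813] s,b,z 0.25652978319849107 0.0008876038994617771 0.32244931220330836
tool z in (A,B,Z) 0.6999863789590172 -0.004271054602241642 -0.7143028566923671 x 0.7144533880756959 -0.004716581298214747 0.6998366712616743 gap -0.0007934131384559104 [0.277 0.091 0.443]
delta/.25 [-0.574  0.003  0.823]
```

>>> servo_tool(moves=[[[-0.034,0,0.053,0,0,0,-1],[-0.07,0,0.1,0,0,0,-1],[-0.07,0,0.1,0,0,0,-1],[-0.07,0,0.1,0,0,0,-1],[-0.07,0,0.1,0,0,0,-1],[-0.07,0,0.1,0,0,0,-1],[-0.07,0,0.1,0,0,0,-1],[-0.07,0,0.1,0,0,0,-1],[-0.05,0,0.07,0,0,0,-1],[0,0,0,0,0,0,-1],[0.02,0,0.025,0,0,0,-1],[0.03,0,0.04,0,0,0,-1],[0.03,0,0.04,0,0,0,-1],[0.03,0,0.04,0,0,0,-1],[0.02,0,0.035,0,0,0,-1],[0,0,0,0,0,0,-1],[0,0,0,0,0,0,-1]]])

```text
time_s: 27.15
tool_pos: [0.5754, -0.0423, 0.066]
tcp_rot: [-0.306, 0.542, 0.75, 0.221]
contact_force: [0.6, -0.4, 0.2]
finger_gap: -0.005
finger_force: 0.0
```

```bash
python3 -c "
from g import *
to(.160,.0315)"
```

```text
t 27.15 j [-0.396  0.771  1.584  0.567  1.389 -0.996] s,b,z 0.16014920613012046 0.00014137958452242999 0.06603417709908734
tool z in (A,B,Z) 0.6997801847577525 -0.004206977177576604 -0.714505146012066 x 0.714659813733852 -0.004046669089470067 0.699630163588648 gap -0.00490668747277677 [ 0.618 -0.373  0.195]
delta/.25 [-0.096  0.001  0.099]
```

>>> servo_tool(moves=[[[-0.014,0,0.014,0,0,0,-1],[-0.022,0,0.023,0,0,0,-1],[-0.03,0,0.03,0,0,0,-1],[-0.022,0,0.022,0,0,0,-1],[-0.007,0,0.007,0,0,0,-1],[0,0,0,0,0,0,-1]]])

```text
time_s: 27.75
tool_pos: [0.5761, -0.0433, 0.0316]
tcp_rot: [-0.306, 0.543, 0.75, 0.222]
contact_force: [2.0, -3.5, 7.5]
finger_gap: -0.001
finger_force: 3.9
```

>>> servo_tool(moves=[[[-0.004,0,0.004,0,0,0,-1],[0,0,0,0,0,0,-1]]])

```text
time_s: 27.95
tool_pos: [0.576, -0.0432, 0.0305]
tcp_rot: [-0.306, 0.543, 0.75, 0.222]
contact_force: [0.6, -2.8, 7.8]
finger_gap: 0.001
finger_force: 4.1
```

>>> servo_tool(moves=[[[-0.003,0,0.003,0,0,0,-1],[0,0,0,0,0,0,-1]]])

```text
time_s: 28.15
tool_pos: [0.576, -0.0431, 0.0296]
tcp_rot: [-0.306, 0.543, 0.75, 0.222]
contact_force: [2.0, -2.5, 8.8]
finger_gap: 0.002
finger_force: 4.2
```

>>> servo_tool(moves=[[[-0.003,0,0.003,0,0,0,-1],[-0.003,0,0.003,0,0,0,-1],[0,0,0,0,0,0,-1],[0,0,0,0,0,0,-1],[0,0,0,0,0,0,-1]]])

```text
time_s: 28.65
tool_pos: [0.5761, -0.043, 0.0289]
tcp_rot: [-0.306, 0.542, 0.75, 0.223]
contact_force: [-0.4, -3.2, 17.3]
finger_gap: -0.001
finger_force: 8.7
```

```bash
python3 -c "
from d import *
bulb()
s=cam('side');g=s['im'].max(2);t=cam('top')['im'].max(2)
for v in range(178,214,3): print(v,' '.join('%3d'%x for x in g[v,294:336:2]))
print('box dark',[(x,y,g[y,x]) for y in range(228,278,2) for x in range(274,348,2) if g[y,x]<95][:30])
print('top dark',(t[196:228,264:304]<34).sum())
"
```

```text
(np.float64(324.88235294117646), np.float64(166.11764705882354), 17) (np.float64(279.48571428571427), np.float64(215.82857142857142), 35)
bulb [0.499 0.112 0.288] [np.float64(1.5), np.float64(1.2)] A,B 0.010406171185380574 0.02332850015075479
178 170 172 169 167 167 167 109  68  98 138 134  84  75  69  61  56  76  71  67  63  67
181 111 115 122 130 136 139 137  87  78  79 137 151  68  78  74  70  75  76  70  69  67
184 102 101 100  97  99  99 101 100 100 101  99 103 100  96 101  98  93  95  94  83  75
187  99  99  98 101 100 100  98 101  99  96 101 100 101  99  98  99 100  98 100  98  98
190  99  98 102 103 100 102  99  98 101 100  99 102  98 100 100 101 100  98  98 101  99
193 102 101 107  88  95 103 105 106 105 105 104 103 108 116 114 107 104 105 105 100 102
196  99 104 101  70  74  94 102 102 104  97 103 101 102 104 102 102 103 104 102 105  99
199 100 106  94  64  75  76 100 104 100 100 102 102 102 101 101 103  98  99 101 101 104
202 102  98  63  65  79  77  92 101 102  98 102 100 104 103 102 104 102 101 104 102  99
205 100  89  61  65  79  76  79  98  99 101 101 102 101 102 102 103 102 104 106  97  98
208 105  68  60  87 168 164 161 153 131 121 115 111 106 105 106 104 101 107 100  99  98
211 104 106 106 106 128 133 145 135 130 141 147 152 151 152 149 153 149 112  99 100  98
box dark []
top dark 34
```

```bash
python3 -c "
from d import *
s=cam('side');t=cam('top')
a=cv2.imread('pics/side1.png').max(2).astype(int);g=s['im'].max(2).astype(int)
D=np.abs(a-g)>25; D[:178]=0;D[285:]=0;D[:,:262]=0;D[:,362:]=0
n,l,stt,cen=cv2.connectedComponentsWithStats(D.astype(np.uint8))
for i in range(1,n):
    if stt[i,4]>8: print(stt[i],cen[i])
for z in (.005,.01,.05,.1,.13): p=onz(t,(279.5,215.8),z);print(z,p,(p-C)@A,(p-C)@B,proj(s,p))
gt=t['im'].max(2)
for v in range(205,226): print(v,' '.join('%3d'%x for x in gt[v,266:302]))
print([(m['uv'],m['p']) for m in ctrl.masks_of('dropper','top')],[(m['uv'],m['p']) for m in ctrl.masks_of('dropper','side')],ctrl.sense()['contact_force'])
"
```

```text
[306 178  54  19 352] [336.838 181.778]
[301 207   8   5  31] [304.452 209.194]
0.005 [0.522 0.131 0.005] 0.021360219014247377 -0.004648351566718674 [310.016 260.384]
0.01 [0.522 0.131 0.01 ] 0.0211706044205223 -0.004213038470755954 [310.19  258.988]
0.05 [0.519 0.128 0.05 ] 0.01965368767072165 -0.0007305337030540696 [311.617 247.516]
0.1 [0.515 0.125 0.1  ] 0.017757541733470782 0.0036225972565731594 [313.502 232.361]
0.13 [0.513 0.123 0.13 ] 0.016619854171120284 0.006234475832349489 [314.692 222.799]
205  75  83  74  45  51  53  53  53  53  52  51  51  52  51  52  51  51  52  52  52  52  52  51  51  53  51  51  51  52  56  67  71  71  71  71  72
206  73  78  74  51  57  57  55  56  54  53  52  51  52  51  51  52  52  52  52  51  52  52  50  51  51  52  52  51  52  56  66  71  72  71  71  71
207  72  77  83  65  50  56  56  57  55  53  51  53  51  51  51  51  51  52  52  51  50  51  51  51  52  51  52  53  51  52  57  69  72  72  71  71
208  73  72  79  81  51  58  57  57  56  54  52  52  52  52  51  52  51  51  52  52  51  51  51  52  51  51  50  52  52  51  55  65  72  72  72  71
2
[... 1864 characters left out ...]
52  50  52  51  53  57  59  65  71  77  81  75  74  72  71
222  72  73  72  72  72  72  75  78  66  52  57  55  54  56  54  51  51  50  51  52  51  51  54  57  62  68  71  71  75  76  75  72  72  72  72  72
223  73  72  72  72  72  73  74  79  76  51  57  55  56  55  54  53  51  51  52  53  59  60  65  71  78  82  77  72  72  72  72  72  72  71  71  71
224  73  73  72  72  73  72  72  74  74  58  49  56  55  56  56  54  54  57  60  69  74  72  75  76  78  71  72  72  73  71  72  71  72  71  71  71
225  72  73  73  72  73  72  71  75  77  68  50  58  54  56  57  61  65  68  75  84  80  75  71  71  73  72  73  73  72  72  72  72  72  71  72  71
[([286.2, 214.7], 0.4)] [] [-0.541 -3.323 17.255]
```

```bash
python3 -c "
from d import *
ims=[cam('side')['im'].max(2).astype(float) for _ in range(3)];g=np.mean(ims,0)
a=cv2.imread('pics/side1.png').max(2).astype(float);b=cv2.imread('pics/side3.png').max(2).astype(float)
for n,r in (('1',a),('3',b)):
    D=cv2.GaussianBlur(g-r,(5,5),0)
    print(n)
    for v in range(180,280,5): print(v,' '.join('%4d'%x for x in D[v,272:352:5]))
"
```

```text
1
180    6    5    5    4    4    5    5  -53  -58  -62  -90  -87  -96  -94  -32  -53
185    6    6    4    4    3    4    3    3    2    1   -1   -7  -17  -17  -38  -43
190    7    7    3    3    4    3    3    3    3    4    4    2    3    2    2    2
195    6    6    3    3    3    3    1    3    3    3    3    3    2    2    2    3
200    6    5    4    3    4    2    1    3    3    3    2    2    2    2    2    3
205    5    3    4    3    3    2    3    2    3    3    3    3    3    3    3    3
210    3    4    4    4    4    4   43   43   -3   -3    0    0    2    3    2    2
215    3    5    4    3    3    3    3    3    4    3    2    3    3    3    3    3
220    4    4    4    4    4    4    4    3    4    4    3    3    5    2    4    3
225    4    6    5    6    6    6    4    4    4    4    3    4    4    3    4    3
230    5    6    6    7    6   -5   -5   -3   -2    0    1    5    6    7    6    4
235    4    6    6    6    6   17   17   16   12    6    3    5    6    7    6    3
240    5    6    6    6    6   16   19   19   19   20   20    7    5    6    4    4
245   
[... 1563 characters left out ...]
  0    0    0    0    0    0
240    0    0   -1    0    0    0    0    0    0    1    0    0    0    0    0    0
245    0    0    0    0    0    0    0    0    0    0    0    0    0    0    0    0
250    0    0    0    0    0    0    0    0    0    1    0    0    0    0    0    0
255    0    0    0    0    0    0    0    0    0    0    0    0    0    0    1    0
260    0    0   -1    0    0    0    0    0    0    0    0    0    0    0    0    0
265    0    0    0    0    0    0    0    0    0    0    0    0    0    0    0    0
270    0    0    0    0    0    0    0    0   -1    0    0    0    0    0    0    0
275    0    0    0    0    0    0    0    0    0    0    0    0    0    0    0    1
```

```bash
python3 -c "
from d import *
s=cam('side');t=cam('top');g=np.mean([cam('side')['im'].max(2).astype(float) for _ in range(2)],0)
a=cv2.imread('pics/side1.png').max(2).astype(float);D=g-a
for v in range(224,256,2): print(v,' '.join('%3d'%x for x in D[v,290:334:2]))
def P(a,z,b=0): q=C+a*A+b*B; q=q.copy(); q[2]=z; return q
for ph in (0,20,30,40,50,60,75):
    r=np.radians(ph);e=(.037-.074*np.cos(r),.13-.074*np.sin(r));print(ph,proj(s,P(*e,-.037)),proj(s,P(*e,.037)),'top',proj(t,P(*e,-.037)),proj(t,P(*e,.037)))
# fit dropper pose: bulb top-end & foot in top view, lying on flap at angle ph touching along
for z1,z0 in ((.16,.07),(.14,.06),(.12,.03),(.1,.01),(.02,.01)):
    p=onz(t,(275,217),z1);q=onz(t,(295.5,213.5),z0);print(z1,z0,np.linalg.norm(p-q),(p-C)@A,(p-C)@B,(q-C)@A,(q-C)@B)
"
```

```text
224   3   3   4   2   7   6   3   5   3   1   3   7   2   4   4   4   7   4   4   2   1   6
226   8   5   8   4   3   4   7   5   1   6   3   5   5   7   6   5   4   3   7   3   1   6
228   8   8   6  -2  -4  -6  -1  -2   3   3   8   5   4   6   4   2   6   4   5   4   7   4
230   6   7  11  -9  -6  -6  -6  -4  -5  -4  -4  -6  -3  -4   4  -1  -1   2   5   5   6   8
232   8   9   8   2  -7  -3  -6  -2  -6  -4  -4  -3  -5  -7  -4  -5  -4  -5   3   6   4  10
234   6   4   5  15  19  17  16  13  11   9   4  -1   4  -3  -4  -5  -4  -5   4  10   8   6
236   9   5   6  18  20  20  20  17  18  21  20  17  19  18  14  15  12  12   7   5   9   7
238   8   7   3   9  20  18  20  20  18  20  23  17  21  15  18  20  19  17   8  10   4   7
240   2   4   7  13  20  19  22  23  19  20  17  18  18  21  19  19  22  17   9   5   9   7
242   3   7   8  12  17  22  20  20  18  17  21  21  18  22  23  19  19  21   9   6   6   7
244  11   6   7  12  17  19  19  18  18  22  20  20  15  19  20  20  17  19  10   7   4   4
246   3   7   3   4  11  12  18  18  20  19  14  19  15  21  17  21  19  22   9   7   8 
[... 788 characters left out ...]
7.797 239.435] top [281.397 202.306] [289.164 224.883]
75 [297.568 242.743] [326.654 246.464] top [276.104 204.42 ] [283.813 226.915]
0.16 0.07 0.10756255337345937 0.028935194491384 0.007835406623350548 -0.0299191256622414 0.01057133412895147
0.14 0.06 0.09989292149610457 0.029873807152672946 0.006080616277761113 -0.029848165073174553 0.00976108438830589
0.12 0.03 0.10844929417584948 0.030812419813961916 0.004325825932171669 -0.029635283305974026 0.007330335166369156
0.1 0.01 0.10889894402909758 0.031751032475250886 0.002571035586582224 -0.02949336212784034 0.0057098356850779994
0.02 0.01 0.06652835834894792 0.035505483120406675 -0.00444812579577564 -0.02949336212784034 0.0057098356850779994
```

The flap hangs open at about 80°, and the top view (bulb at (279,216), stem to (295,213)) fits the dropper standing on the bin's floor and leaning on the flap. I'll let the pedal up slowly and back out.

>>> servo_tool(moves=[[[0.006,0,-0.006,0,0,0,-1],[0.012,0,-0.012,0,0,0,-1],[0.015,0,-0.015,0,0,0,-1],[0.015,0,-0.015,0,0,0,-1],[0.015,0,-0.015,0,0,0,-1],[0.015,0,-0.015,0,0,0,-1],[0.016,0,-0.016,0,0,0,-1],[0.016,0,-0.016,0,0,0,-1],[-0.03,0,-0.04,0,0,0,-1],[-0.035,0,-0.045,0,0,0,-1],[-0.035,0,-0.045,0,0,0,-1],[-0.035,0,-0.045,0,0,0,-1],[0.03,0,-0.05,0,0,0,-1],[0.07,0,-0.1,0,0,0,-1],[0.07,0,-0.1,0,0,0,-1],[0.07,0,-0.1,0,0,0,-1],[0.07,0,-0.1,0,0,0,-1],[0.07,0,-0.1,0,0,0,-1],[0.07,0,-0.1,0,0,0,-1],[0.06,0,-0.08,0,0,0,-1]]])

```text
time_s: 31.45
tool_pos: [0.6039, -0.1296, 0.2964]
tcp_rot: [-0.305, 0.543, 0.75, 0.222]
contact_force: [0.0, -0.8, 0.3]
finger_gap: 0.001
finger_force: 0.0
```

```bash
python3 -c "
from d import *
s=cam('side');g=s['im'].max(2).astype(float);a=cv2.imread('pics/side1.png').max(2).astype(float);D=cv2.GaussianBlur(g-a,(3,3),0)
for v in range(184,280,4): print(v,' '.join('%4d'%x for x in D[v,272:352:4]))
for q in ['dropper','cup','bottle','slide_box','dish']: print(q,[(np.round(m['uv']),round(m['p'],2)) for m in ctrl.spot_point(q,'side')])
t=cam('top')['im'].max(2);print('top dark',(t[196:228,264:304]<34).sum()); print(t[200:224:3,272:300:3])
st()
"
```

```text
184    5    4    4    2    2    3    4    4    3    3    3    4    3    3    4    4    4    5    4    5
188    5    4    4    4    4    4    3    2    3    2    2    6    3    2    3    4    5    3    2    3
192    5    5    2    4    3    4    3    3    3    3    4    4    2    2    2    3    3    3    4    5
196    4    4    3    3    4    2    2    2    3    2    4    1    3    4    4    2    2    2    4    2
200    5    4    5    3    2    4    2    1    2    3    2    4    2    2    3    1    3    4    3    3
204    3    3    3    3    2    3    3    1    1    3    3    2    2    3    3    1    2    3    3    2
208    2    2    3    4    3    4    1    2    3    2    3    4    0    2    2    3    3    2    3    4
212    3    3    3    3    3    4    2    2    2    2    3    4    4    4    3    2    2    3    3    3
216    4    3    1    3    2    3    2    2    6    4    4    3    3    3    5    3    3    2    3    3
220    2    2    1    3    3    3    3    4    3    3    3    2    2    2    3    4    2    3    4    3
224    3    4    4    4    5    3    3    3    4    4    3  
[... 1602 characters left out ...]
)]
dish [(array([328., 170.]), 0.65)]
top dark 0
[[ 74  72  46  47  70  84  83  80  72  72]
 [ 42  66  85  83  84  85  84  99  74  71]
 [ 86  85  86  84  85 108 121 121  90  71]
 [ 84  85  87  85  84  97 123 121 115  70]
 [ 65  86  86  86  84  84 123 121 122  71]
 [ 51  84  84  86  85  85 122 122 122  91]
 [ 77  84  85  86  86  84 122 122 120 114]
 [ 78  62  85  86  86  85  98 112  76  73]]
t 31.8 j [-0.486  0.604  1.317  0.522  1.803 -0.836] s,b,z 0.2511218318905848 0.0012462984977078227 0.2926324261242559
tool z in (A,B,Z) 0.7007744543193073 -0.0033247041171126845 -0.7135351175427641 x 0.7136808669372412 -0.005575249221244269 0.7006177876749775 gap 0.0015528677528212247 [0.595 0.444 0.247]
```

The dropper's stem shows through the clear wall at (316,234–248), inside the bin. The hopper is empty, the flap has closed again (its lit patch is back), and the cup, bottle, slide box and dish are where they were.

```bash
python3 -c "
from station import ctrl
print(ctrl.sign_off())"
```

```text
the job is handed in; nothing more can be done
None
```

The dropper is in the bin on the second pedal press (about 17 N); on the first (up to 20 N) it caught on the hopper rim. The trap has closed again, which I take to mean the pedal is up, the cup and bystanders look unmoved, and I handed the job in at about 32 s.

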